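# Centre the frying pan on the induction hob and click the heat dial up to the orange mark

## Robot

A 6-joint arm with a two-finger parallel gripper is mounted at the origin on the work surface. World frame = base frame: x ahead of the robot, y to its left, z up, the work surface at z = 0. Lengths are in m, angles in rad, forces in N, time in s.
With the tool pointing down it reaches from about 0.3 to 0.875 m from the base axis. Payload 4.2 kg.
Tool frame: the origin (TCP) lies at the very end of the fingers, on their centre line; the grasp point (between the pads) lies 19 mm behind it; z points along the fingers, y is the direction in which the jaws open and shut (so a half turn about z gives the same grasp; the last joint's range is limited). The gripper opens to 85 mm and grips with 20 to 120 N. Pads are 22 mm wide; open, the fingers measure 114 mm over their backs; the gripper's body (76 mm by 85 mm) begins 54 mm behind the grasp point. The pads swing forward as they close: fully open they stand 13 mm farther back than shut.
Start: joints at [1.11, 0.32, 1.565, -0, 1.257, -0.02], TCP at [0.245, 0.52, 0.231] pointing down, gripper open.
Joint ranges: [-3.11, 3.11], [-0.84, 2.01], [0.21, 2.61], [-1.34, 4.49], [0.05, 2.63], [-2.56, 2.56]. Speed limits (rad/s): [2.57, 2.57, 3.14, 3.14, 3.14, 3.14].

## Interface

Orientations are given as a rotation vector (axis times angle).
In Python, from plant import state, get_image, camera_model, sign_off gives the robot as it stands.
- The arm moves only by the shell command python3 -m jog 'ROWS' [FORCE]. ROWS is a JSON object of lists of equal length, an entry for each row: "fingers": the finger opening in mm, from 0 to 85.4; "translation": the shift along the world's x, y, z in mm, a list of three; "dr": the turn, a rotation vector about the world's x, y, z in degrees, a list of three. In form: {"fingers": [fingers, ...], "translation": [[x, y, z], ...], "dr": [[ax, ay, az], ...]}. A call has 1 to 8 rows; each row is the pose to reach, as a shift and turn from the pose commanded when the call began; what a row does not reach only later rows make up. A row lasts 1/8 s, in which the tool goes at most 62.5 mm and 10.7 degrees, less where a joint would pass 70% of its speed; a pose out of reach is approached as far as the arm can. A call with a gripper value outside its range is refused whole. The fingers move at their own pace and stop on an object; FORCE is the grip in N (left out, the last holds). Time passes only in rows, so rows that repeat a pose let the fingers close. It gives the time, the measured TCP pose, the force and the opening at its end, in the units of the state.
- state(): the state, without advancing time (a new reading comes with each control period).
- get_image(name): name is "scene" or "top" or "wrist"; returns (picture, depth): 420x560x3 uint8, red, green, blue; 420x560 float32, m along the optical axis (not along the pixel's ray), 0 where there is no reading.
- camera_model(name): a dict with "fx", "fy", "cx", "cy" (pixels), "extrinsics" (4x4, takes a point from world to camera coordinates); the wrist camera has in their place "T_tool_cam" (4x4, takes a point from camera to tool coordinates, whose origin is the TCP and whose axes are the flange's). Camera axes: x right, y up, looking along -z (the intrinsics and any distortion apply to the point x, -y, -z); pixel columns grow to the right and rows downward; lengths in m; the calibration is good to about 2 mm. A picture is of the moment at which its call begins: read the wrist's pose just before it. camera_model takes no time and is no camera call.
- sign_off(): hands the job in, once; it reports no verdict.
The state is a dict: "clock": time; "q": joint angles; "qd": joint speeds; "tau": joint torques, N m; "eef_pos": TCP position; "tool_rot": TCP orientation; "wrist_force": force on the tool from outside, world axes, zero at the start; "wrist_torque": the same for the moment, N m; "gripper_width": opening from 0.0 (shut) to 1.0 (fully open).
Only numpy, scipy, OpenCV 4.12 (cv2) and the standard library are available. Lean on these libraries where they do the work, as an engineer would, in place of code of your own. Each camera call takes 0.05 s, during which the arm holds its last target.

## Task

Get the portable hob ready for frying eggs: with the outside of the fingers, first push the red frying pan across the hob until it sits centred on the white cooking ring, then lay a fingertip lightly on the knurled dial and turn it clockwise until its white line clicks in at the orange mark. Only touch and push, gently: do not grip, lift or tip the pan or pinch the dial, and leave everything else where it stands.

Things in the scene. Friction and masses are not known exactly. Their poses are not given: they have to be found in the camera images.
- hob: portable induction hob fixed on the counter: slab 340 mm deep (its x), 290 mm wide (y), 62 mm high, black glass top; origin at the centre of its underside, x from its front (control strip, nearest the robot) to its rear. It may stand turned by up to 20 degrees
- ring (a point): centre of the white cooking ring (183 mm across) on the glass top, 62 mm above the counter; 35 mm behind the hob's centre
- pan: red frying pan, 0.65 to 0.95 kg: underside 156 mm across, rim 204 mm across and 45 mm up, sides leaning outwards; origin at the centre of its underside, x along its handle. Handle 20 mm thick, from the rim to 275 mm out, rising from 34 to 66 mm, pointing to the hob's right (-y). Starts 45 to 75 mm left (hob +y) of the ring's centre, up to 25 mm before or behind it; slides on the glass at 3 to 8 N
- heat_dial: the dial on the control strip, 130 mm in front of the hob's centre; origin on its vertical axis at the knob's underside, 5 mm above the glass. Knob 50 mm across, 20 mm high; 24 rubber knurl ribs round its edge run over onto its top from 15 to 25 mm radius, 1.5 mm proud of the middle. The shaft is sprung: pressed from above it gives at 2 N, sinks up to 4 mm (1 N more per mm) and comes back up
- dial (a joint): angle of the dial in rad, growing clockwise seen from above: 0 = off (white line to the hob's left, +y), 1.571 = line to the rear, stop at 3.142. It clicks every 0.524 (30 degrees): about 0.025 N m takes it out of a click, and past half way it pulls itself into the next. Starts at 1.047 or 1.571 (rarely balanced half way between), one or two clicks short; the orange mark is at 2.094
- dial_top (a point): centre of the top of the knob (level with the tops of the ribs), 87 mm above the counter when not pressed
- pointer (a point): outer end of the white pointer line on top of the knob, at 24.5 mm radius; turns with the dial
- orange_mark (a point): middle of the orange bar (10 x 6 mm) on the control strip, 32.5 mm from the dial's axis, in the direction of the white line at 2.094 rad; the other six settings have thin black bars
- bowl: clear glass mixing bowl, 170 mm across, 75 mm high, on the counter to the left; origin at the centre of its underside
- mug: blue mug, 84 mm across, 90 mm high, on the counter to the left, handle at its +y; origin at the centre of its underside
- honey_jar: amber jar with a yellow lid, 72 mm across, about 100 mm high, on the counter to the right; origin at the centre of its underside
- jam_jar: glass jar with a black lid, 68 mm across, about 85 mm high, to the right rear of the hob; origin at the centre of its underside
- pepper_mill: dark wooden pepper mill, 52 mm across, 135 mm high, in front of the hob to the left; origin at the centre of its underside
- spatula: black kitchen spatula lying on the counter, 280 mm long, in front of the hob to the right; origin at the middle of its underside, x along it, the handle at -x
- eggs: cardboard egg tray, 155 x 105 mm, with five brown eggs up to 66 mm high, on the counter to the right; origin at the centre of its underside

How it is judged:
On the way, in this order (a step that is already met when the one before it is completed fails the run):
1. the pan sits flat and centred on the cooking ring (horizontal distance between pan and ring below 0.015 m and height (world z) of pan between 0.058 and 0.066 m and angle between pan's own z axis and vertical below 0.03 rad and linear speed of pan below 0.02 m/s), for 0.2 s.
2. the dial has clicked in at the orange mark (value of joint dial between 1.9944 and 2.1944 rad), for 0.3 s.
At the end, for the whole second after the job is handed in: the pan rests flat on the hob with its centre within 15 mm of the ring's centre, and the dial rests in the click at the orange mark (within 0.1 rad of 2.094) (all of step 1 and all of step 2 and velocity of joint dial between -0.05 and 0.05 rad/s); the robot touches nothing.
It fails at once if the pan was lifted off the glass (by more than 8 mm) or tipped (by more than 6 degrees) (height (world z) of pan above 0.07 m or angle between pan's own z axis and vertical above 0.105 rad).
It fails at once if the pan was gripped or shoved with more than 25 N (contact force between any of the fingers, the arm and pan above 25 N).
It fails at once if the dial was pinched or pressed with more than 20 N (contact force between any of the fingers, the arm and heat_dial above 20 N).
It fails at once if something else on the counter was moved by more than 25 mm (distance of any of bowl, mug, honey_jar, jam_jar, pepper_mill, spatula, eggs from where it was at the start of the episode above 0.025 m).
It also fails if it takes over 58 s, if anything falls off the work surface, if the arm or the gripper's body presses on something with over 40 N, if the wrist force passes 120 N, or if a joint passes its speed limit or range.

## Working session

There is one attempt and no reset: what is moved stays moved. The work goes in short steps, Python scripts to look and compute and a shell command to move; the robot and the scene stay as the last step left them, time stands still between calls to the robot, and variables do not carry over. Pictures are saved under pics/ and viewed, and the job is handed in when it is done.

```bash
mkdir -p pics; ls; python3 - <<'E'
from plant import state,get_image,camera_model
import cv2,numpy as np
s=state();print(s)
for n in ["top","scene"]:
    im,d=get_image(n);cv2.imwrite(f"pics/{n}0.png",im[:,:,::-1]);np.save(f"pics/{n}0.npy",d)
    print(n,camera_model(n))
print(camera_model("wrist"))
E
```

```text
pics
{'clock': 0.0, 'q': array([ 1.10997103e+00,  3.20276865e-01,  1.56567916e+00, -3.76461103e-05,
        1.25740855e+00, -1.99947823e-02]), 'qd': array([-0.00016661,  0.00126001,  0.00110804, -0.00142159, -0.00080233,
       -0.00157224]), 'tau': array([ 3.38551044e-04, -4.15521133e+01, -2.34165055e+01, -3.70915893e-05,
        8.03124887e-03,  7.84309321e-06]), 'eef_pos': array([0.24513931, 0.51959279, 0.23049085]), 'tool_rot': array([-6.86758917e-01, -3.06521239e+00,  2.71633000e-03]), 'wrist_force': array([0.52823108, 0.59632645, 0.58212907]), 'wrist_torque': array([0.00786775, 0.00623808, 0.01179985]), 'gripper_width': 0.9995685775383147}
top {'fx': 399.50635423532225, 'fy': 399.50635423532225, 'cx': 286.61817183776975, 'cy': 208.22165915526548, 'extrinsics': array([[-0.00356172, -0.99981857, -0.01871189,  0.00339704],
       [ 0.99335063, -0.0056907 ,  0.11498755, -0.52293574],
       [-0.11507317, -0.01817792,  0.99319068, -1.22452523],
       [ 0.        ,  0.        ,  0.        ,  1.        ]])}
scene {'fx': 428.6933832937739, 'fy': 428.6933832937739, 'cx': 279.7595341712368, 'cy': 200.4797456551799, 'extrinsics': array([[ 0.12580566,  0.99182825, -0.02120522, -0.03731667],
       [-0.61077046,  0.09427982,  0.78617476,  0.24327957],
       [ 0.78174956, -0.08595371,  0.61764033, -1.47856079],
       [ 0.        ,  0.        ,  0.        ,  1.        ]])}
{'fx': 305.4242579164801, 'fy': 305.4242579164801, 'cx': 277.87247731994756, 'cy': 205.8048184721042, 'T_tool_cam': array([[ 4.83101507e-04,  9.57537885e-01,  2.88307067e-01,
         7.34104238e-02],
       [ 9.99998904e-01, -5.90175781e-05, -1.47963564e-03,
         1.08716955e-03],
       [-1.39979199e-03,  2.88307466e-01, -9.57536864e-01,
        -1.43944216e-01],
       [ 0.00000000e+00,  0.00000000e+00,  0.00000000e+00,
         1.00000000e+00]])}
```

View pics/top0.png

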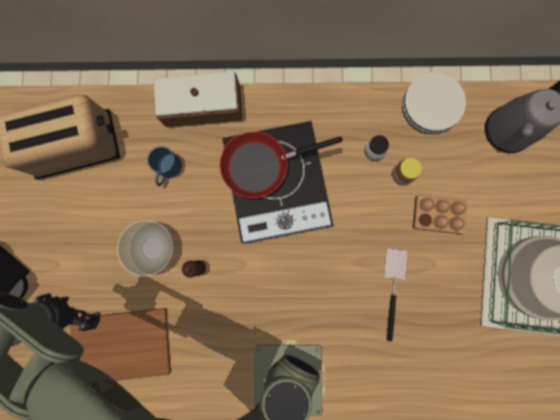

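View pics/scene0.png

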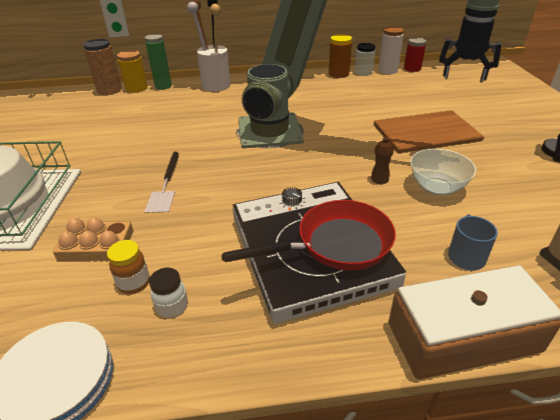

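```bash
python3 - <<'E'
import cv2
im=cv2.imread("pics/top0.png")
c=im[100:350,170:420];cv2.imwrite("pics/top0c.png",cv2.resize(c,(600,600),interpolation=cv2.INTER_CUBIC))
c=im[240:340,230:340];cv2.imwrite("pics/top0d.png",cv2.resize(c,(660,600),interpolation=cv2.INTER_CUBIC))
E
```

```text
(no output)
```

View pics/top0c.png

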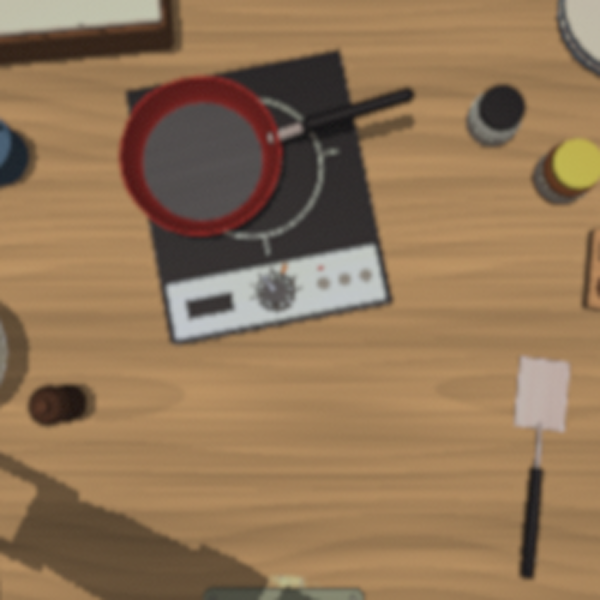

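View pics/top0d.png

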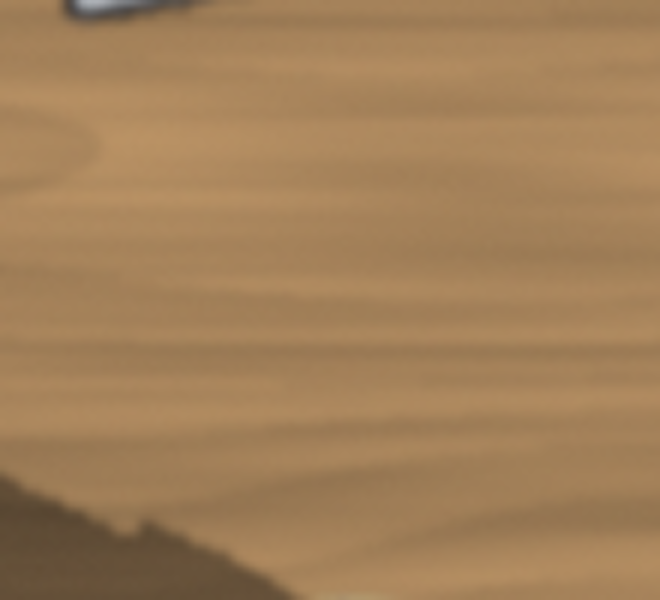

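```bash
cat > h.py <<'E'
import numpy as np,cv2
from plant import state,get_image,camera_model
from scipy.spatial.transform import Rotation as R
def ray(uv,cam,T=None):
    m=cam
    d=np.array([(uv[0]-m['cx'])/m['fx'],-(uv[1]-m['cy'])/m['fy'],-1.])
    if T is None: T=np.linalg.inv(m['extrinsics'])
    return T[:3,3],T[:3,:3]@d
def atz(uv,z,cam,T=None):
    o,d=ray(uv,cam,T); return o+d*(z-o[2])/d[2]
def wristT(s,cam):
    T=np.eye(4);T[:3,:3]=R.from_rotvec(s['tool_rot']).as_matrix();T[:3,3]=s['eef_pos'];return T@cam['T_tool_cam']
def proj(p,cam,T=None):
    E=cam['extrinsics'] if T is None else np.linalg.inv(T)
    q=E[:3,:3]@p+E[:3,3]; return np.array([cam['cx']+cam['fx']*q[0]/-q[2],cam['cy']-cam['fy']*q[1]/-q[2]])
E
python3 - <<'E'
from h import *
c=camera_model("top")
f=lambda x,y:(x/2.4+170-.3,y/2.4+100-.3)
P={k:atz(f(*v),.062,c) for k,v in dict(rr=(340,52),fr=(390,302),fl=(173,342),rl=(128,92)).items()}
for k in P: print(k,P[k].round(4))
cen=sum(P.values())/4; 
xa=(P['rr']+P['rl']-P['fr']-P['fl'])[:2]; ya=(P['rl']+P['fl']-P['rr']-P['fr'])[:2]
print(cen,np.degrees(np.arctan2(xa[1],xa[0])),np.degrees(np.arctan2(-ya[0],ya[1])),np.linalg.norm(xa)/2,np.linalg.norm(ya)/2)
a=np.arctan2(xa[1],xa[0]);u=np.array([np.cos(a),np.sin(a)])
print('ring',cen[:2]+.035*u,'dial',cen[:2]-.13*u)
print('dial seen',atz(f(276,289),.087,c))
im=cv2.imread("pics/top0.png").astype(int)
m=((im[:,:,2]>80)&(im[:,:,2]>2.2*im[:,:,1])&(im[:,:,2]>2.2*im[:,:,0])).astype(np.uint8)
m[:, :215]=0;m[:,300:]=0;m[:120]=0;m[205:]=0
n,l,st,ce=cv2.connectedComponentsWithStats(m);i=1+st[1:,4].argmax();print(st[i])
cnt,_=cv2.findContours((l==i).astype(np.uint8),0,1);h=cv2.convexHull(cnt[0])[:,0]
w=np.array([atz(p,.107,c)[:2] for p in h.astype(float)])
A=np.c_[2*w,np.ones(len(w))];s=np.linalg.lstsq(A,(w**2).sum(1),rcond=None)[0]
print('pan',s[:2],np.sqrt(s[2]+s[:2]@s[:2]))
d=np.load("pics/top0.npy")
for v in [(276,289),(200,160),(100,200),(300,200),(410,95)]:
    p=f(*v);o,r=ray(p,c);print(v,(o+r*d[int(p[1]),int(p[0])]).round(4))
print('handle end',atz(f(408,95),.062+.06,c))
E
```

```text
rr [ 0.793  -0.0782  0.062 ]
fr [ 0.4655 -0.138   0.062 ]
fl [0.4162 0.1369 0.062 ]
rl [0.7418 0.1989 0.062 ]
[0.60412095 0.02991601 0.062     ] 10.554006238630448 10.321452437294237 0.33219239186994387 0.28053889228005857
ring [0.63852884 0.03632669] dial [0.4763202  0.00610492]
dial seen [0.48062414 0.00578887 0.087     ]
[ 221  132   67   67 1432]
pan [0.64777315 0.09851886] 0.10072525885552923
(276, 289) [0.4806 0.0058 0.087 ]
(200, 160) [0.6489 0.1034 0.0695]
(100, 200) [ 0.6106  0.2463 -0.0016]
(300, 200) [ 0.5972 -0.0248  0.0625]
(410, 95) [ 0.7114 -0.1589  0.1407]
handle end [ 0.71690296 -0.15864729  0.122     ]
```

The top view shows the pan at px (254,165), left of the ring at (276,170). The hob is turned about +10.4°, the dial is at px (285,220), and the mug is at (163,162), well clear of the pan. I'll move over to the pan's left side with the jaws across the push direction.

```bash
python3 -m jog '{"fingers":[70,70,70,70,70,70,70,70],"translation":[[40,-27,0],[90,-60,0],[140,-93,0],[190,-126,0],[240,-159,0],[290,-192,0],[340,-225,0],[390,-258,0]],"dr":[[0,0,-9],[0,0,-18],[0,0,-27],[0,0,-36],[0,0,-45],[0,0,-54],[0,0,-63],[0,0,-70]]}'
python3 -m jog '{"fingers":[70,70,70],"translation":[[34,-23,0],[34,-23,0],[34,-23,0]],"dr":[[0,0,-3],[0,0,-3],[0,0,-3]]}'
python3 - <<'E'
from h import *
s=state();print(s['eef_pos'],s['tool_rot'],s['wrist_force'],s['q'])
c=camera_model('wrist');T=wristT(s,c)
im,d=get_image('wrist');cv2.imwrite('pics/w1.png',im[:,:,::-1])
for n,p in dict(ring=(.6385,.0363,.062),pan=(.6478,.0985,.064),dial=(.478,.006,.087)).items(): print(n,proj(np.array(p),c,T))
im,d=get_image('top');cv2.imwrite('pics/t1.png',cv2.resize(im[80:280,140:400,::-1],(780,600),interpolation=cv2.INTER_CUBIC))
E
```

```text
clock: 1.1
eef_pos: [0.6366, 0.2608, 0.2308]
tool_rot: [-2.325, -2.112, 0.001]
wrist_force: [0.1, 0.4, 0.7]
gripper_width: 0.822
clock: 1.48
eef_pos: [0.6687, 0.2392, 0.2306]
tool_rot: [-2.375, -2.055, 0.002]
wrist_force: [0.9, 0.7, 0.4]
gripper_width: 0.823
[0.66870171 0.23924659 0.23063129] [-2.37451899e+00 -2.05534071e+00  2.03495646e-03] [0.89663577 0.72233164 0.35869652] [3.27160992e-01 5.40847016e-01 1.20811379e+00 5.27669242e-04
 1.39424221e+00 4.70922413e-01]
ring [276.98360902 349.017241  ]
pan [277.20110996 306.33081336]
dial [149.81728357 399.847965  ]
```

View pics/w1.png

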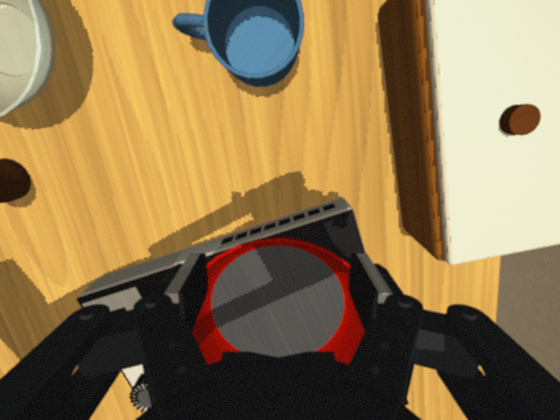

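View pics/t1.png

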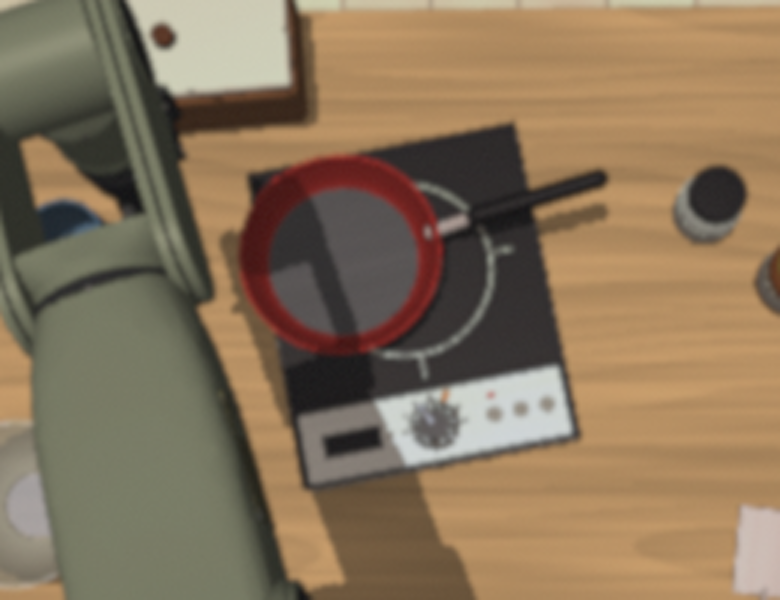

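The wrist view shows the pan centred between the fingers at px (277,300), where I predicted (277,306). The top view shows the ring's right part is visible. Next I'll check the ring estimate with an overlay and a fit.

```bash
python3 - <<'E'
from h import *
c=camera_model('top')
im=cv2.imread('pics/top0.png')
# fit ring: bright pixels on the black glass near predicted ring
r0=np.array([.6385,.0363]);pts=[]
g=im.astype(int).min(2)
for v in range(100,260):
  for u in range(200,340):
    p=atz((u,v),.062,c)[:2];q=p-r0;rr=np.hypot(*q)
    if .08<rr<.1 and g[v,u]>90:
        pp=p-np.array([.6478,.0985])
        if np.hypot(*pp)>.122 and not (q[0]>0.025 and q[1]<-.03): pts.append(p)
w=np.array(pts);print(len(w))
A=np.c_[2*w,np.ones(len(w))];s=np.linalg.lstsq(A,(w**2).sum(1),rcond=None)[0]
print('ring fit',s[:2],np.sqrt(s[2]+s[:2]@s[:2]))
big=cv2.resize(im[100:240,210:350],(600,600),interpolation=cv2.INTER_CUBIC);k=600/140
for t in np.linspace(0,6.28,90):
    for ctr,rad,z,col in [(r0,.0905,.062,(0,255,0)),((.6478,.0985),.102,.107,(255,255,0))]:
        p=proj(np.array([ctr[0]+rad*np.cos(t),ctr[1]+rad*np.sin(t),z]),c)
        cv2.circle(big,tuple(int(x) for x in (p-[210,100]+.5)*k),1,col,-1)
cv2.imwrite('pics/ov.png',big)
E
```

```text
91
ring fit [0.64142539 0.04207228] 0.09398690295090961
```

View pics/ov.png

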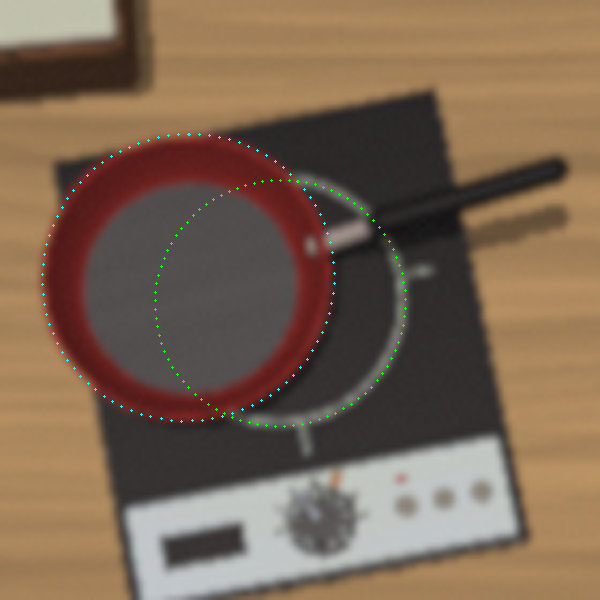

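Overlay: the cyan pan rim matches. The ring lies about 1 mm further to the rear than the green circle, so I'll use (0.640, 0.0365). The push is about 62 mm along (-0.125,-0.992). Next I'll descend and approach.

```bash
python3 -m jog '{"fingers":[70,70,70,70,70,70],"translation":[[-3,0,-40],[-3,0,-80],[-3,0,-120],[-3,0,-140],[-3,0,-147],[-3,0,-147]],"dr":[[0,0,0],[0,0,0],[0,0,0],[0,0,0],[0,0,0],[0,0,0]]}'
python3 -m jog '{"fingers":[70,70,70,70,70,70,70,70],"translation":[[-1,-5,0],[-1,-10,0],[-2,-15,0],[-2,-20,0],[-3,-24,0],[-3,-27,0],[-4,-29,0],[-4,-31,0]],"dr":[[0,0,0],[0,0,0],[0,0,0],[0,0,0],[0,0,0],[0,0,0],[0,0,0],[0,0,0]]}'
python3 - <<'E'
from h import *
s=state();print(s['eef_pos'],s['wrist_force'])
im,d=get_image('wrist');cv2.imwrite('pics/w2.png',im[:,:,::-1])
E
```

```text
clock: 2.33
eef_pos: [0.6661, 0.2398, 0.0849]
tool_rot: [2.374, 2.057, 0.001]
wrist_force: [-0.5, 0.7, 0.4]
gripper_width: 0.823
clock: 3.32
eef_pos: [0.6623, 0.208, 0.0843]
tool_rot: [-2.375, -2.056, -0.0]
wrist_force: [-1.2, 0.5, 0.3]
gripper_width: 0.821
[0.6622559  0.20803727 0.08430599] [-1.21452198  0.53308005  0.29105167]
```

View pics/w2.png

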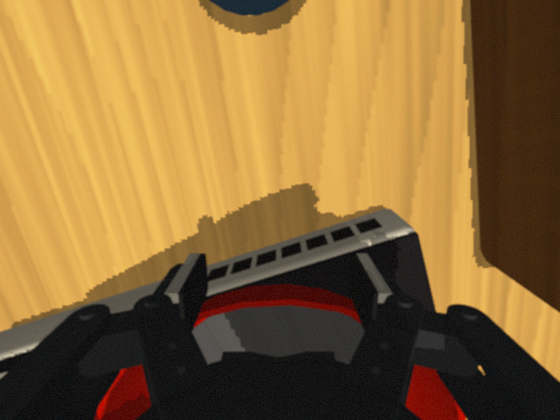

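The rim is just bulging between the two finger pads at px (200-360, 290-310), with almost no contact force. I'll push on slowly.

```bash
python3 -m jog '{"fingers":[70,70,70,70,70,70,70,70],"translation":[[0,-2,0],[0,-4,0],[-1,-6,0],[-1,-8,0],[-1,-10,0],[-2,-13,0],[-2,-16,0],[-2,-19,0]],"dr":[[0,0,0],[0,0,0],[0,0,0],[0,0,0],[0,0,0],[0,0,0],[0,0,0],[0,0,0]]}'
python3 - <<'E'
from h import *
s=state();print(s['eef_pos'],s['wrist_force'])
im,d=get_image('top');cv2.imwrite('pics/t2.png',cv2.resize(im[100:250,200:350,::-1],(600,600),interpolation=cv2.INTER_CUBIC))
E
```

```text
clock: 4.38
eef_pos: [0.6603, 0.1888, 0.0844]
tool_rot: [-2.376, -2.056, -0.0]
wrist_force: [0.5, 2.7, -0.0]
gripper_width: 0.819
[0.66032035 0.1888411  0.08435521] [ 0.46681048  2.72643335 -0.03579201]
```

View pics/t2.png

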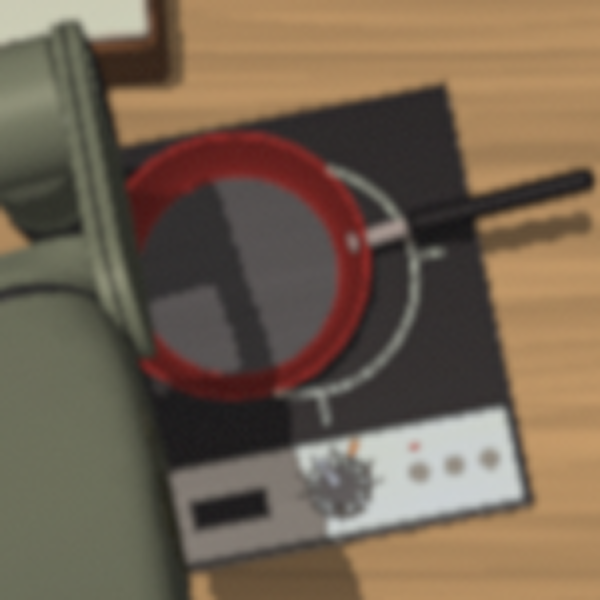

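The pan is sliding and staying in the cradle: its right rim is now at px (372,265) in the crop, with the handle unchanged. Next I'll write a rim-fit helper and continue.

```bash
cat > pan.py <<'E'
from h import *
from scipy.optimize import least_squares
def panfit(im,guess):
    c=camera_model('top');im=im.astype(int)
    m=((im[:,:,0]>80)&(im[:,:,0]>2.2*im[:,:,1])&(im[:,:,0]>2.2*im[:,:,2]))
    v,u=np.nonzero(m);P=np.array([atz((a,b),.107,c)[:2] for a,b in zip(u.astype(float),v.astype(float))])
    P=P[np.hypot(*(P-guess).T)<.125]
    g=np.array(guess)
    for _ in range(4):
        q=P-g;t=np.arctan2(q[:,1],q[:,0]);r=np.hypot(*q.T);E=[]
        for a in np.arange(-175,76,5):   # right/front/rear side, away from the arm
            k=(np.abs(np.degrees(t)-a)<2.5)
            if -165<=a<=60 and k.sum()>3 and r[k].max()>.09: E.append(P[k][r[k].argmax()])
        E=np.array(E)
        f=least_squares(lambda x:np.hypot(*(E-x).T)-.1007,g,loss='soft_l1',f_scale=.002);g=f.x
    return g,len(E),np.abs(f.fun).max()
E
python3 - <<'E'
from pan import *
im=cv2.imread('pics/top0.png')[:,:,::-1];print(panfit(im,[.648,.0985]))
im,d=get_image('top');print(panfit(im,[.646,.083]))
E
```

```text
(array([0.64735812, 0.09981448]), 46, np.float64(0.003993650490431808))
(array([0.64299285, 0.08343665]), 43, np.float64(0.006514661514258155))
```

```bash
python3 -m jog '{"fingers":[70,70,70,70,70,70,70,70],"translation":[[0,-2,0],[0,-6,0],[-1,-11,0],[-2,-17,0],[-2,-23,0],[-3,-29,0],[-4,-34,0],[-4,-37,0]],"dr":[[0,0,0],[0,0,0],[0,0,0],[0,0,0],[0,0,0],[0,0,0],[0,0,0],[0,0,0]]}'
python3 - <<'E'
from pan import *
s=state();print(s['eef_pos'],s['wrist_force'])
im,d=get_image('top');print(panfit(im,[.641,.046]));cv2.imwrite('pics/t3.png',cv2.resize(im[100:250,200:350,::-1],(600,600),interpolation=cv2.INTER_CUBIC))
E
```

```text
clock: 5.48
eef_pos: [0.6562, 0.1517, 0.0844]
tool_rot: [-2.376, -2.055, 0.0]
wrist_force: [0.5, 4.2, 0.4]
gripper_width: 0.817
[0.65623062 0.15165949 0.08435131] [0.51289278 4.15398223 0.36282475]
(array([0.63799854, 0.04699484]), 44, np.float64(0.004534220855093474))
```

View pics/t3.png

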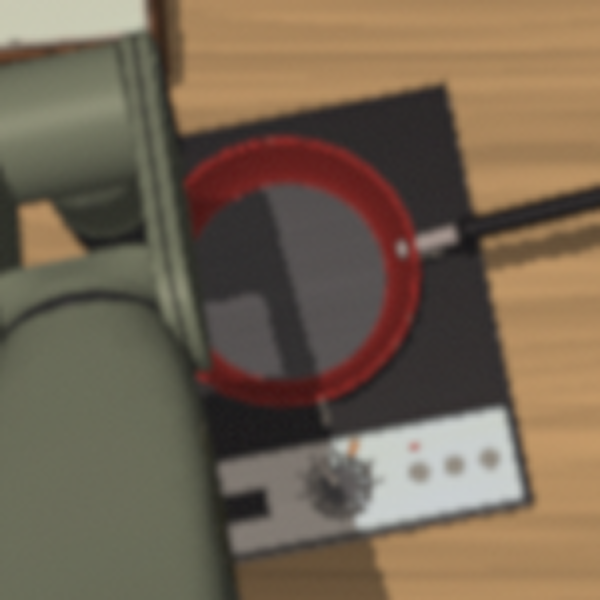

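The pan is at about (0.639, 0.046), so about 9-10 mm are left, straight along -y. I'll do that slowly, then back off the way I came.

```bash
python3 -m jog '{"fingers":[70,70,70,70,70,70,70,70],"translation":[[0,-2,0],[0,-4,0],[0,-6,0],[0,-7.5,0],[0,-8.5,0],[0,-9,0],[0,-9,0],[0,-9,0]],"dr":[[0,0,0],[0,0,0],[0,0,0],[0,0,0],[0,0,0],[0,0,0],[0,0,0],[0,0,0]]}'
python3 -m jog '{"fingers":[70,70,70,70,70,70,70,70],"translation":[[0.5,5,0],[2,15,0],[3,30,0],[4,40,0],[4,40,40],[4,40,80],[4,40,130],[4,40,130]],"dr":[[0,0,0],[0,0,0],[0,0,0],[0,0,0],[0,0,0],[0,0,0],[0,0,0],[0,0,0]]}'
python3 - <<'E'
from pan import *
s=state();print(s['eef_pos'],s['wrist_force'])
im,d=get_image('top');print(panfit(im,[.640,.037]));cv2.imwrite('pics/t4.png',cv2.resize(im[100:250,200:350,::-1],(600,600),interpolation=cv2.INTER_CUBIC))
s=state();c=camera_model('wrist');T=wristT(s,c)
im,d=get_image('wrist')
im=np.ascontiguousarray(im[:,:,::-1]);print(proj(np.array([.640,.0365,.062]),c,T))
cv2.imwrite('pics/w4.png',im)
E
```

```text
clock: 6.52
eef_pos: [0.6563, 0.143, 0.0843]
tool_rot: [2.375, 2.056, -0.0]
wrist_force: [-0.1, 2.6, 0.2]
gripper_width: 0.818
clock: 7.52
eef_pos: [0.6626, 0.1843, 0.2198]
tool_rot: [2.371, 2.053, 0.014]
wrist_force: [0.4, -0.1, 0.0]
gripper_width: 0.819
[0.66260535 0.18425344 0.21976996] [ 0.42150377 -0.09642693  0.04743338]
(array([0.63783248, 0.03811936]), 41, np.float64(0.0028817224377369333))
[276.84123381 317.9042476 ]
```

View pics/t4.png

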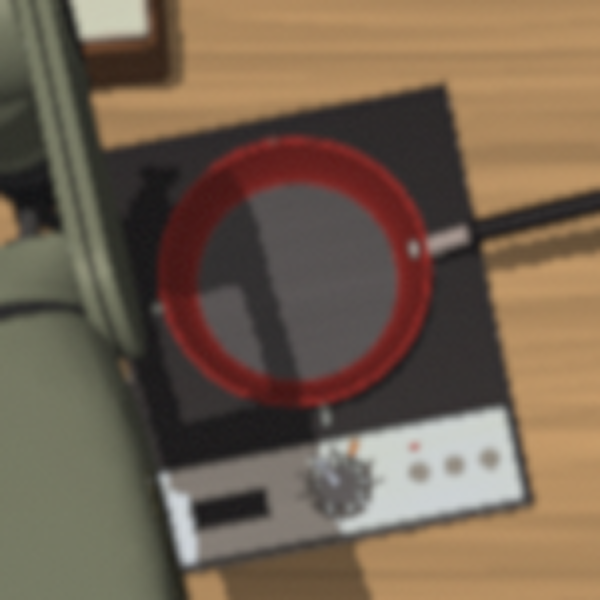

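View pics/w4.png

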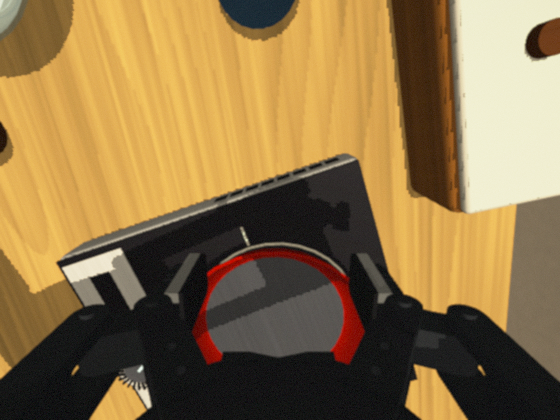

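The pan sits at about (0.638, 0.038) with the ring at (0.640, 0.0365), about 3 mm off. The wrist view agrees: the pan's inside centre is at (275,315) against the predicted ring at (277,318). Next I'll move over the dial to look.

```bash
python3 -m jog '{"fingers":[70,70,70,70,70,70,70,70],"translation":[[-20,-20,0],[-55,-55,0],[-90,-95,0],[-125,-130,0],[-160,-165,0],[-195,-200,0],[-208,-219,-20],[-208,-219,-40]],"dr":[[0,0,1],[0,0,2],[0,0,4],[0,0,6],[0,0,8],[0,0,10],[0,0,10],[0,0,10]]}'
python3 -m jog '{"fingers":[70,70],"translation":[[0,0,0],[0,0,0]],"dr":[[0,0,0],[0,0,0]]}'
python3 - <<'E'
from pan import *
s=state();print(s['eef_pos'],s['q']);c=camera_model('wrist');T=wristT(s,c)
im,d=get_image('wrist')
cv2.imwrite('pics/w5.png',im[:,:,::-1]);np.save('pics/w5.npy',d);np.save('pics/w5T.npy',T)
print(proj(np.array([.478,.006,.087]),c,T))
im,d=get_image('top');print(panfit(im,[.640,.037]));cv2.imwrite('pics/t5.png',cv2.resize(im[100:250,200:350,::-1],(600,600),interpolation=cv2.INTER_CUBIC))
E
```

```text
clock: 8.62
eef_pos: [0.4501, -0.0369, 0.1727]
tool_rot: [-2.188, -2.251, 0.003]
wrist_force: [-0.6, 0.4, 0.4]
gripper_width: 0.819
clock: 8.88
eef_pos: [0.4525, -0.0357, 0.1742]
tool_rot: [-2.186, -2.255, 0.001]
wrist_force: [0.3, 0.8, -0.0]
gripper_width: 0.822
[ 0.45249348 -0.03572458  0.1741754 ] [-1.04111321e-01  1.78930885e-01  1.91504096e+00 -2.35878484e-05
  1.04825299e+00 -1.35021759e-01]
[312.44553664 160.50188562]
(array([0.63847419, 0.03851962]), 43, np.float64(0.009300470792274446))
```

View pics/w5.png

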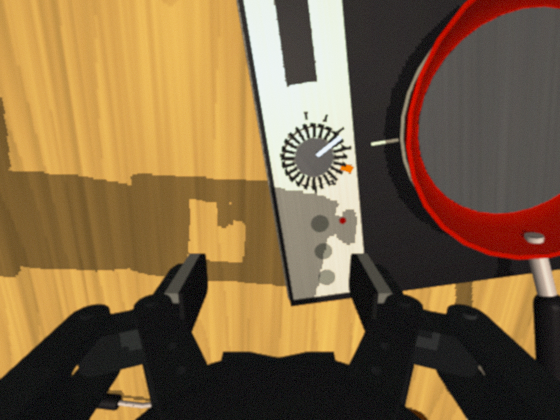

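View pics/t5.png

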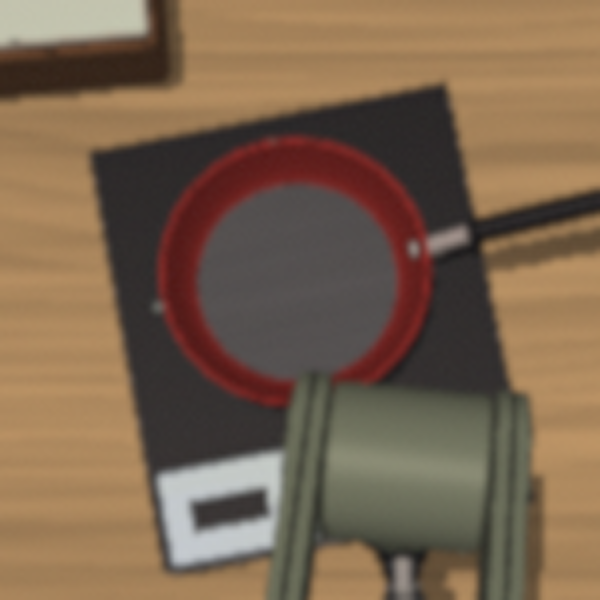

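The dial is sharp in the wrist picture at (314,158), with the white line at upper right and the orange mark at (347,169). Next I'll enlarge it.

```bash
python3 - <<'E'
from pan import *
im=cv2.imread('pics/w5.png');cv2.imwrite('pics/w5c.png',cv2.resize(im[110:210,265:365],(600,600),interpolation=cv2.INTER_CUBIC))
E
```

```text
(no output)
```

View pics/w5c.png

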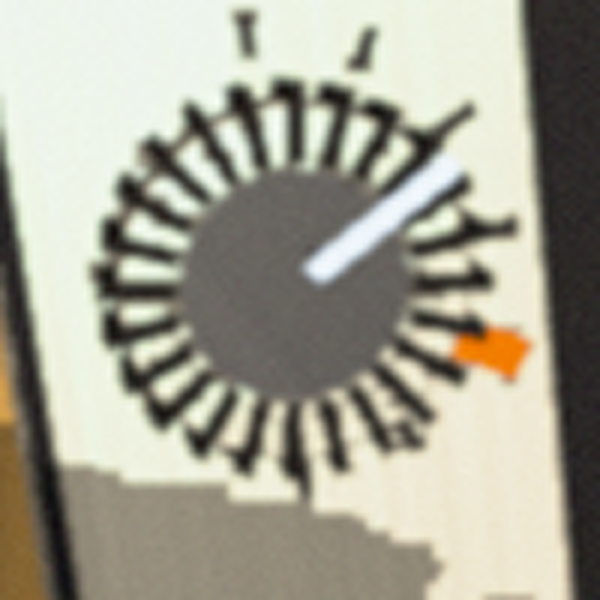

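```bash
python3 - <<'E'
from pan import *
c=camera_model('wrist');T=np.load('pics/w5T.npy');d=np.load('pics/w5.npy')
f=lambda x,y:(x/6+265-.4,y/6+110-.4)
D=atz(f(296,285),.0855,c,T);P=atz(f(457,165),.0865,c,T);O=atz(f(492,352),.063,c,T)
print(D,P,O)
for p in (P,O):
    q=(p-D)[:2];a=np.degrees(np.arctan2(q[1],q[0]));print(np.hypot(*q),a,'dial angle',np.radians(90+10.4-a))
for v in [(240,300),(200,100),(500,80)]:
    o,r=ray(f(*v),c,T);x=f(*v);print(o+r*d[int(x[1]+.5),int(x[0]+.5)])
# ribs outer: fit circle from mid of ring points
E
```

```text
[0.4791396  0.00839966 0.0855    ] [0.49794373 0.0239113  0.0865    ] [ 0.50994302 -0.00300884  0.063     ]
0.024376351287135573 39.51941320498113 dial angle 1.0625666901192616
0.03284820876080627 -20.32286458983829 dial angle 2.107011469531952
[0.4720956  0.00639492 0.08629001]
[0.46732761 0.02986719 0.06282207]
[0.50697616 0.03378432 0.0652899 ]
```

The dial reads 1.06 rad (the click at 1.047) and the orange mark 2.107, so the line needs 60° clockwise. The dial centre is at (0.479, 0.0075). Next I'll close the fingers and come down over the front-right of the knob's rib band, at direction 220° and radius 25 mm.

```bash
python3 -m jog '{"fingers":[0,0,0,0,0,0,0,0],"translation":[[2,8,0],[5,18,-10],[7,27,-25],[7,27,-45],[7,27,-60],[7,27,-70],[7,27,-74],[7,27,-74]],"dr":[[0,0,0],[0,0,0],[0,0,0],[0,0,0],[0,0,0],[0,0,0],[0,0,0],[0,0,0]]}' 20
python3 - <<'E'
from pan import *
s=state();print(s['eef_pos'],s['q'],s['wrist_force'],s['gripper_width']);c=camera_model('wrist');T=wristT(s,c)
im,d=get_image('wrist')
cv2.imwrite('pics/w6.png',im[:,:,::-1])
print(proj(np.array([.479,.0075,.087]),c,T),proj(s['eef_pos'],c,T))
E
```

```text
clock: 9.98
eef_pos: [0.4595, -0.0088, 0.1003]
tool_rot: [2.187, 2.255, 0.0]
wrist_force: [0.5, -0.2, -0.6]
gripper_width: 0.002
[ 0.45946178 -0.0088298   0.10029685] [-4.42629315e-02  2.73892938e-01  2.00863440e+00  3.87173951e-05
  8.58986812e-01 -7.48026482e-02] [ 0.46493495 -0.24716242 -0.55838221] 0.0021781807672279396
[313.15937001 225.99984605] [276.57173832 263.24388423]
```

View pics/w6.png

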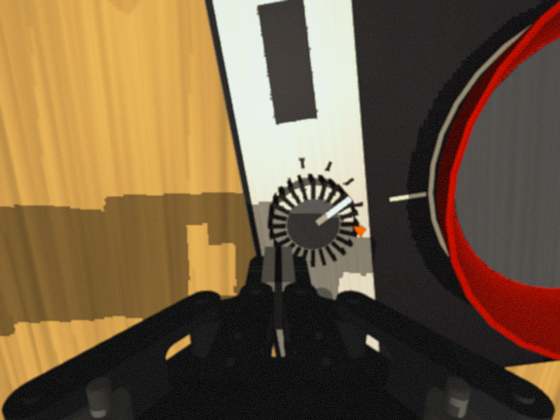

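The closed fingertip is at px (277,245), over the front-right ribs, and the dial is at (314,222) as predicted. I'll lower it in small steps and watch the force.

```bash
python3 -m jog '{"fingers":[0,0,0,0,0],"translation":[[0,0,-5],[0,0,-9],[0,0,-11],[0,0,-12],[0,0,-12]],"dr":[[0,0,0],[0,0,0],[0,0,0],[0,0,0],[0,0,0]]}'
python3 -m jog '{"fingers":[0,0,0],"translation":[[0,0,-1],[0,0,-2],[0,0,-2]],"dr":[[0,0,0],[0,0,0],[0,0,0]]}'
```

```text
clock: 10.65
eef_pos: [0.4593, -0.009, 0.0883]
tool_rot: [2.187, 2.255, 0.0]
wrist_force: [-0.4, -0.3, -1.0]
gripper_width: 0.001
clock: 11.02
eef_pos: [0.4595, -0.009, 0.0865]
tool_rot: [2.187, 2.255, 0.0]
wrist_force: [-0.4, 0.3, 1.9]
gripper_width: 0.001
```

```bash
python3 -m jog '{"fingers":[0,0,0],"translation":[[0,0,-1],[0,0,-2],[0,0,-2]],"dr":[[0,0,0],[0,0,0],[0,0,0]]}'
python3 -m jog '{"fingers":[0,0,0,0,0,0,0,0],"translation":[[-1.1,1.4,0],[-2.1,2.9,0],[-3.0,4.4,0],[-3.8,6.0,0],[-4.5,7.7,0],[-5.0,9.4,0],[-5.5,11.1,0],[-5.8,12.8,0]],"dr":[[0,0,-4],[0,0,-8],[0,0,-12],[0,0,-16],[0,0,-20],[0,0,-24],[0,0,-28],[0,0,-32]]}'
python3 - <<'E'
from pan import *
s=state();print(s['wrist_torque']);c=camera_model('wrist');T=wristT(s,c)
im,d=get_image('wrist');np.save('pics/w7T.npy',T);p=proj(np.array([.479,.0075,.087]),c,T);print(p)
x,y=int(p[0])-60,int(p[1])-60;print(x,y)
cv2.imwrite('pics/w7.png',cv2.resize(im[y:y+120,x:x+120,::-1],(600,600),interpolation=cv2.INTER_CUBIC))
E
```

```text
clock: 11.4
eef_pos: [0.4594, -0.009, 0.0844]
tool_rot: [2.187, 2.255, 0.0]
wrist_force: [-1.3, -0.1, 4.2]
gripper_width: -0.007
clock: 12.4
eef_pos: [0.4543, 0.0035, 0.0846]
tool_rot: [2.724, 1.561, 0.002]
wrist_force: [0.6, -2.0, 3.0]
gripper_width: -0.002
[-0.32223688 -0.08858117 -0.06241575]
[316.65716452 236.92925589]
256 176
```

View pics/w7.png

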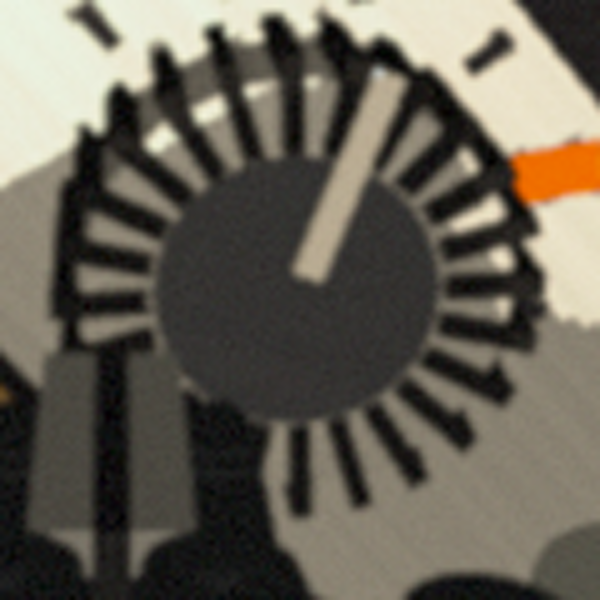

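```bash
python3 - <<'E'
from pan import *
c=camera_model('wrist');T=np.load('pics/w7T.npy')
f=lambda x,y:(x/5+256-.4,y/5+176-.4)
z=.084
C=atz(f(299,283),z-.0015,c,T)
for v,zz in (((390,80),z),((575,168),.063)):
    p=atz(f(*v),zz,c,T);q=(p-C)[:2];a=np.degrees(np.arctan2(q[1],q[0]));print(C,np.hypot(*q),'dial',np.radians(100.4-a))
E
```

```text
[0.47927536 0.00820305 0.0825    ] 0.02319297712295656 dial 1.0596496932712787
[0.47927536 0.00820305 0.0825    ] 0.03404148162764775 dial 2.0971260559225398
```

The line is still at the 1.047 click, so the fingertip slipped over the ribs at about 3-4 N. I'll press a bit more (well below 20 N), shift slightly inward, and try again from here.

```bash
python3 -m jog '{"fingers":[0,0,0,0],"translation":[[1.5,0.3,-0.5],[3,0.5,-1],[3,0.5,-2],[3,0.5,-2]],"dr":[[0,0,0],[0,0,0],[0,0,0],[0,0,0]]}'
python3 - <<'E'
from pan import *
for i in range(3):
    s=state();print(s['eef_pos'],s['wrist_force'],s['wrist_torque'])
    get_image('wrist')
E
```

```text
clock: 12.95
eef_pos: [0.4553, 0.0043, 0.0827]
tool_rot: [-2.722, -1.565, 0.004]
wrist_force: [-4.9, -0.8, 11.6]
gripper_width: -0.0
[0.45526054 0.00434375 0.08272391] [-4.88053035 -0.77144746 11.56782967] [-0.23462887  0.81605776  0.00516489]
[0.45529365 0.00433673 0.08272848] [-4.61327026 -1.04594858 11.21458631] [-0.23725812  0.78812635  0.01117154]
[0.45526562 0.00434724 0.08271963] [-4.53088919 -1.22317572 11.02546673] [-0.21503114  0.83594165 -0.02156463]
```

About 11 N at the end of the spring travel. I'll ease off slightly and turn 16° first, watching the force.

```bash
python3 -m jog '{"fingers":[0,0,0,0,0,0],"translation":[[0,0,0.5],[0,0,0.5],[-0.1,1.5,0.5],[-0.2,3.1,0.5],[-0.1,4.6,0.5],[0,6.1,0.5]],"dr":[[0,0,0],[0,0,0],[0,0,-4],[0,0,-8],[0,0,-12],[0,0,-16]]}'
cat > dial.py <<'E'
from pan import *
import sys
s=state();print(s['eef_pos'],s['wrist_force'],s['wrist_torque']);c=camera_model('wrist');T=wristT(s,c)
im,d=get_image('wrist');n=sys.argv[1];z=float(sys.argv[2])
C=np.array([.4791,.0080,z-.0015])
# rectified top view of dial plane: 8 px/mm*... 600 px = 80 mm, hob rear up, hob left to the left
N=600;sc=80/N/1000;a=np.radians(10.4);ux=np.array([np.cos(a),np.sin(a)]);uy=np.array([-ux[1],ux[0]])
src=[];dst=[]
for i,j in ((0,0),(N,0),(N,N),(0,N)):
    w=C[:2]-(j-N/2)*sc*ux-(i-N/2)*sc*uy
    src.append(proj(np.array([*w,z]),c,T));dst.append((i,j))
H=cv2.getPerspectiveTransform(np.float32(src),np.float32(dst))
o=cv2.warpPerspective(np.ascontiguousarray(im[:,:,::-1]),H,(N,N),flags=cv2.INTER_CUBIC)
# white line: brightness of low-saturation pixels by direction, radius 4..13 mm (grey middle)
best=[]
g=o.astype(float).mean(2)
for th in np.arange(0,3.3,.02):
    v=[g[int(N/2-r/1000/sc*np.sin(th)),int(N/2-r/1000/sc*np.cos(th))] for r in np.arange(5,13,.5)]
    best.append((np.mean(v),th))
print('line est',sorted(best)[-1],'median',np.median([b[0] for b in best]))
cv2.imwrite(f'pics/{n}.png',o)
E
python3 dial.py d8 .084
```

```text
clock: 13.85
eef_pos: [0.4553, 0.0107, 0.0829]
tool_rot: [-2.915, -1.167, 0.004]
wrist_force: [-3.9, -0.5, 7.0]
gripper_width: -0.0
[0.45533868 0.01066555 0.08285324] [-3.94702892 -0.45761985  6.98296759] [0.00762746 0.5720757  0.01399545]
line est (np.float64(172.875), np.float64(1.36)) median 51.770833333333336
```

View pics/d8.png

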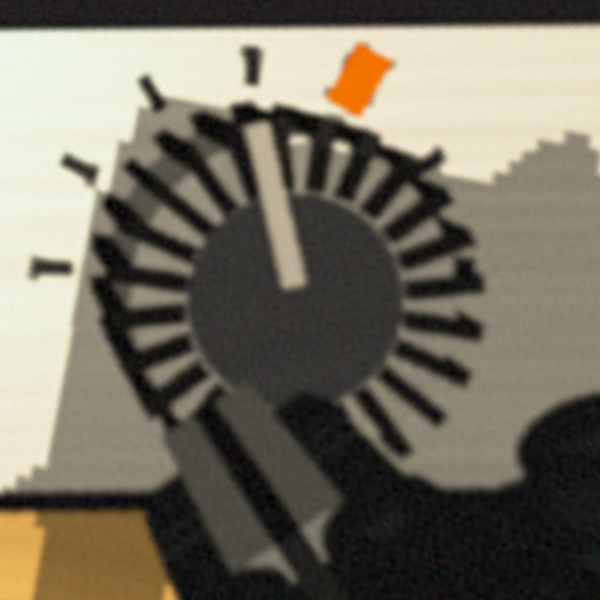

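The dial now follows the finger: the line is at 1.36 rad, 17° turned, pressed with about 7 N. I'll carry on along the arc.

```bash
python3 -m jog '{"fingers":[0,0,0,0,0,0,0],"translation":[[0.4,2.3,0],[1.1,4.5,0],[2.0,6.6,0],[3.1,8.6,0],[4.4,10.5,0],[5.9,12.2,0],[5.9,12.2,0]],"dr":[[0,0,-6],[0,0,-12],[0,0,-18],[0,0,-24],[0,0,-30],[0,0,-36],[0,0,-36]]}'
python3 dial.py d9 .084
```

```text
clock: 14.78
eef_pos: [0.4623, 0.0235, 0.0829]
tool_rot: [-3.133, -0.211, 0.001]
wrist_force: [-1.1, 2.2, 4.9]
gripper_width: 0.001
[0.46226546 0.02351455 0.08292546] [-1.0970735   2.21425505  4.8745725 ] [ 0.38176646  0.26538267 -0.01956251]
line est (np.float64(182.85416666666669), np.float64(2.02)) median 56.0
```

View pics/d9.png

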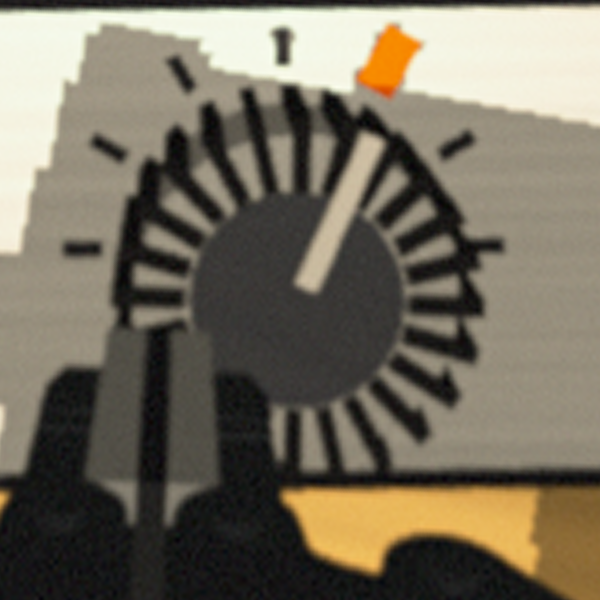

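The line is at about 2.02 rad, close to the 2.094 click, so I'll lift straight off and let it click in.

```bash
python3 -m jog '{"fingers":[0,0,0,0,0,0,0,0],"translation":[[0,0,2],[0,0,4],[0,0,7],[0,0,15],[-5,5,35],[-15,10,70],[-15,10,80],[-15,10,80]],"dr":[[0,0,0],[0,0,0],[0,0,0],[0,0,0],[0,0,0],[0,0,0],[0,0,0],[0,0,0]]}'
python3 dial.py d10 .087
python3 - <<'E'
from pan import *
im,d=get_image('wrist');cv2.imwrite('pics/w10.png',im[:,:,::-1])
E
```

```text
clock: 15.82
eef_pos: [0.448, 0.0325, 0.1632]
tool_rot: [3.134, 0.212, 0.003]
wrist_force: [0.4, 0.1, 0.6]
gripper_width: -0.002
[0.44797028 0.03252818 0.16324642] [0.40365129 0.11581917 0.60747176] [ 0.00748729 -0.04165863 -0.01960832]
line est (np.float64(202.20833333333334), np.float64(2.0)) median 57.85416666666667
```

View pics/d10.png

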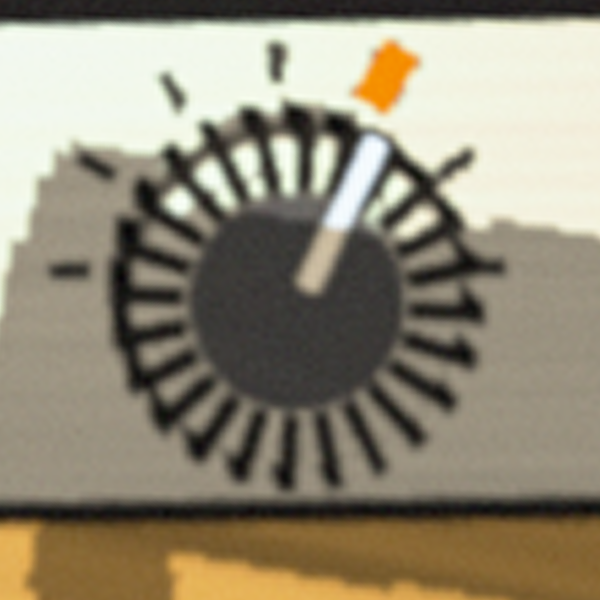

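View pics/w10.png

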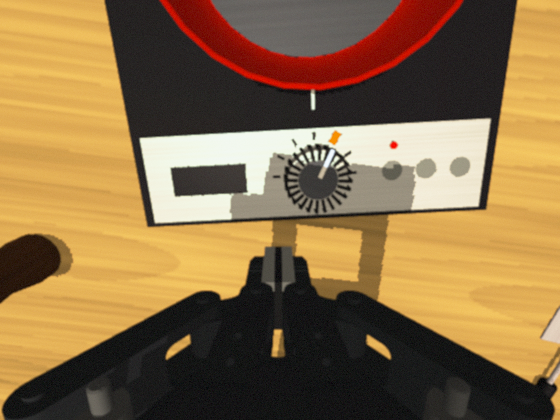

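The line appears at about 2.0-2.02 rad, a few degrees short of 2.094. I need a more careful measurement against the orange mark, from a centred view.

```bash
python3 -m jog '{"fingers":[0,0,0,0],"translation":[[-8,0,0],[-15,-5,0],[-20,-10,0],[-20,-10,0]],"dr":[[0,0,0],[0,0,0],[0,0,0],[0,0,0]]}'
python3 - <<'E'
from pan import *
s=state();c=camera_model('wrist');T=wristT(s,c);np.save('pics/w11T.npy',T)
im,d=get_image('wrist');p=proj(np.array([.479,.008,.087]),c,T)
x,y=int(p[0])-50,int(p[1])-55;print(p,x,y,T[:3,3])
cv2.imwrite('pics/w11.png',cv2.resize(im[y:y+100,x:x+100,::-1],(800,600) if 0 else (600,600),interpolation=cv2.INTER_CUBIC))
cv2.imwrite('pics/w11f.png',im[:,:,::-1])
E
```

```text
clock: 16.42
eef_pos: [0.4269, 0.0222, 0.1628]
tool_rot: [3.134, 0.211, -0.0]
wrist_force: [-0.5, 0.6, -0.3]
gripper_width: 0.006
[309.02802562 149.8674564 ] 259 94 [0.50038574 0.0330208  0.30672611]
```

View pics/w11.png

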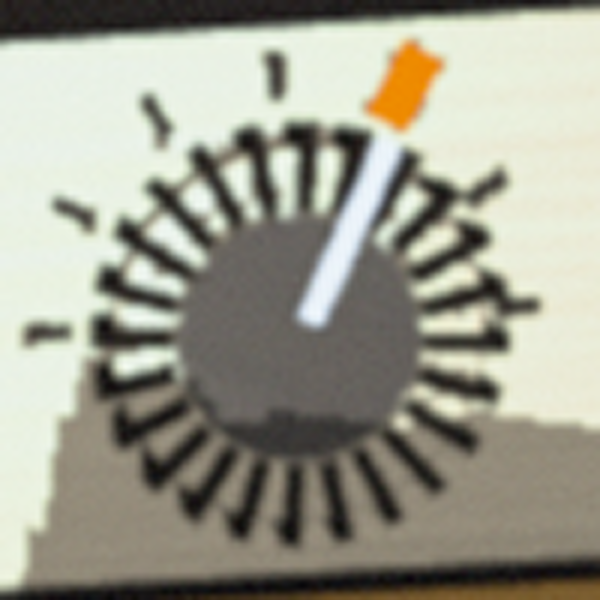

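```bash
python3 - <<'E'
from pan import *
c=camera_model('wrist');T=np.load('pics/w11T.npy')
f=lambda x,y:(x/6+259-.4,y/6+94-.4)
# dial axis from the marks: fit circle (32.5mm) to bars at z .062
B={k:atz(f(*v),.0625,c,T)[:2] for k,v in dict(off=(48,333),c1=(76,212),c2=(156,121),c3=(275,76),orange=(404,85),c5=(486,190),c6=(518,304)).items()}
nom=dict(off=0,c1=.5236,c2=1.0472,c3=1.5708,orange=2.0944,c5=2.618,c6=3.1416)
w=np.array(list(B.values()));A=np.c_[2*w,np.ones(len(w))];s=np.linalg.lstsq(A,(w**2).sum(1),rcond=None)[0]
C=s[:2];print('axis from bars',C,np.sqrt(s[2]+C@C))
K=atz(f(300,336),.0855,c,T)[:2];P=atz(f(389,142),.087,c,T)[:2];print('knob',K)
off=[]
for k in B:
    q=B[k]-C;th=-np.arctan2(q[1],q[0]);off.append((th-nom[k]+np.pi)%(2*np.pi)-np.pi);print(k,round(off[-1],3))
o=np.median(off)
for X in (C,K,(C+K)/2):
    q=P-X;print('pointer',np.hypot(*q),-np.arctan2(q[1],q[0])-o)
I=atz(f(312,322),.087,c,T)[:2];q=P-I;print('line dir',-np.arctan2(q[1],q[0])-o)
E
```

```text
axis from bars [0.47901253 0.00788188] 0.030712415265807914
knob [0.47899996 0.00816414]
off -1.774
c1 -1.777
c2 -1.791
c3 -1.776
orange -1.772
c5 -1.747
c6 -1.759
pointer 0.024112171456873333 2.0295645209563213
pointer 0.02419719699932489 2.040719720422188
pointer 0.024154308508727972 2.0351519374882705
line dir 2.021603733771326
```

```bash
python3 - <<'E'
from pan import *
c=camera_model('wrist')
T=np.load('pics/w5T.npy');f=lambda x,y:(x/6+265-.4,y/6+110-.4)
C=np.array([.4790,.0080]);K=atz(f(296,285),.0855,c,T)[:2];print(K)
for z in (.087,.0865):
    for v in ((455,167),(457,165)):
        P=atz(f(*v),z,c,T)[:2]
        for X in (C,K): q=P-X;print(z,np.hypot(*q),-np.arctan2(q[1],q[0])+1.774)
for k,v in dict(off=(247,33),c1=(362,48),orange=(492,352)).items():
    q=atz(f(*v),.0625,c,T)[:2]-C;print(k,-np.arctan2(q[1],q[0])+1.774)
im=cv2.imread('pics/w11f.png');w=im[94:194,259:359]
g=w.astype(int);m=(g.min(2)>215)&(g.max(2)-g.min(2)<40)
yy,xx=np.nonzero(m)
T=np.load('pics/w11T.npy')
# line pixels: inside 13.5 mm radius, bright
pts=[];
for v in range(94,194):
  for u in range(259,359):
    p=atz((u,v),.087,c,T)[:2]
    if np.hypot(*(p-C))<.0135: pts.append((*p,im[v,u].mean()))
pts=np.array(pts);th=120;s=pts[pts[:,2]>170];wt=s[:,2]-100;mu=np.average(s[:,:2],axis=0,weights=wt)
U=np.linalg.svd((s[:,:2]-mu)*np.sqrt(wt)[:,None])[2][0];U*=np.sign(U[0]);print(len(s),'line dir',-np.arctan2(U[1],U[0])+1.774,'dist of axis from line mm',1000*np.cross(U,C-mu), 'centroid dir',-np.arctan2(*(mu-C)[::-1])+1.774)
E
```

```text
[0.4791396  0.00839966]
0.087 0.024350121088403086 1.0735753732929882
0.087 0.023986758800072346 1.0825636190744359
0.087 0.02468220580508763 1.071746921454702
0.087 0.024318430803598193 1.0805851667541448
0.0865 0.024406696199508363 1.0772622617324596
0.0865 0.024044141020679893 1.086284863289261
0.0865 0.024739332588238922 1.0753845067622616
0.0865 0.024376351287135573 1.0842561211169546
off 0.016401295189528486
c1 0.5233855059128147
orange 2.1169709223503714
84 line dir 2.053518795291205 dist of axis from line mm -0.16911336447862635 centroid dir 2.032010677786641<stdin>:22: DeprecationWarning: Arrays of 2-dimensional vectors are deprecated. Use arrays of 3-dimensional vectors instead. (deprecated in NumPy 2.0)
```

The reading is 2.03-2.05 rad. That is within tolerance (1.994 or more), but it sits short of the click's centre with only about 2° of margin. There is plenty of time, so I'll make one gentle 3.5° touch to centre it, then check again.

```bash
python3 -m jog '{"fingers":[0,0,0,0,0,0,0,0],"translation":[[10,0,-20],[25,0,-40],[35,0,-60],[35,0,-70],[35,0,-74],[35,0,-76],[35,0,-78],[35,0,-78]],"dr":[[0,0,0],[0,0,0],[0,0,0],[0,0,0],[0,0,0],[0,0,0],[0,0,0],[0,0,0]]}'
python3 -m jog '{"fingers":[0,0,0],"translation":[[0,0,-1],[0,0,-1.7],[0,0,-1.7]],"dr":[[0,0,0],[0,0,0],[0,0,0]]}'
python3 dial.py d12 .084
```

```text
clock: 17.48
eef_pos: [0.4626, 0.0228, 0.0854]
tool_rot: [-3.134, -0.212, -0.002]
wrist_force: [-0.9, 0.9, 2.5]
gripper_width: 0.003
clock: 17.85
eef_pos: [0.4626, 0.0228, 0.0834]
tool_rot: [-3.134, -0.212, -0.001]
wrist_force: [-0.7, 2.5, 4.1]
gripper_width: 0.003
[0.46263819 0.02279405 0.08338409] [-0.65498361  2.47041629  4.06337991] [0.34313256 0.15449993 0.0036289 ]
line est (np.float64(182.79166666666666), np.float64(2.1)) median 56.08333333333333
```

View pics/d12.png

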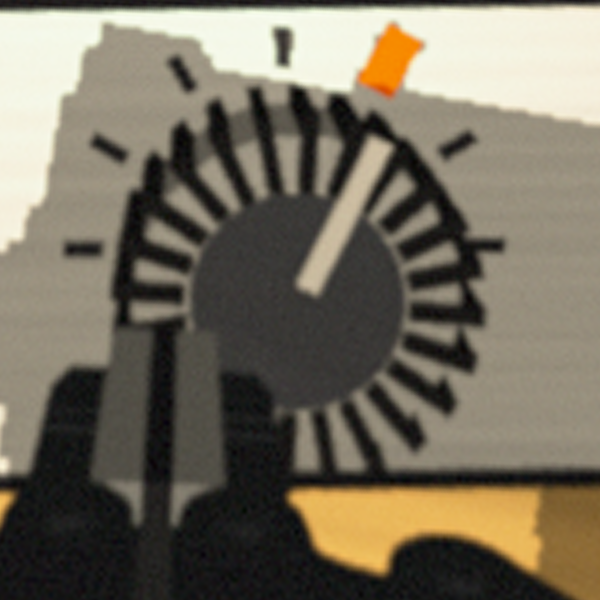

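From the same viewpoint as d9, touching down has already nudged the line from 2.02 to about 2.08. I won't turn it further; I'll lift straight off and re-measure.

```bash
python3 -m jog '{"fingers":[0,0,0,0,0,0,0,0],"translation":[[0,0,1.7],[0,0,4],[0,0,7],[0,0,15],[-10,0,35],[-25,0,60],[-35,0,79.7],[-35,0,79.7]],"dr":[[0,0,0],[0,0,0],[0,0,0],[0,0,0],[0,0,0],[0,0,0],[0,0,0],[0,0,0]]}'
python3 - <<'E'
from pan import *
s=state();c=camera_model('wrist');T=wristT(s,c);np.save('pics/w13T.npy',T)
im,d=get_image('wrist');p=proj(np.array([.479,.008,.087]),c,T)
x,y=int(p[0])-50,int(p[1])-55;print(p,x,y,T[:3,3])
cv2.imwrite('pics/w13.png',cv2.resize(im[y:y+100,x:x+100,::-1],(600,600),interpolation=cv2.INTER_CUBIC))
E
```

```text
clock: 18.9
eef_pos: [0.4279, 0.0226, 0.1643]
tool_rot: [3.134, 0.212, 0.006]
wrist_force: [-0.5, -0.7, -0.2]
gripper_width: -0.004
[309.04452584 151.47875699] 259 96 [0.50081855 0.03343543 0.30849724]
```

View pics/w13.png

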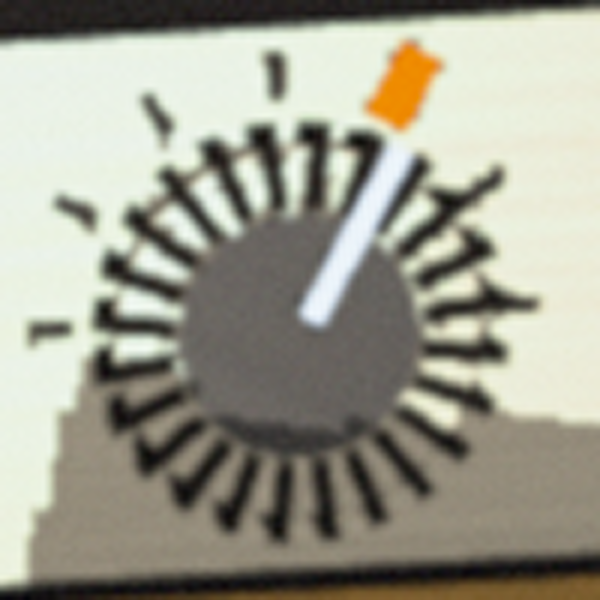

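The line's end has moved to (399,148), about +0.055 rad, which gives about 2.09 rad in line with the orange mark. I'll back off and check everything from the top.

```bash
python3 -m jog '{"fingers":[0,0,0,0,0,0,0,0],"translation":[[-10,10,15],[-30,30,30],[-45,60,50],[-60,90,60],[-70,120,60],[-80,150,60],[-85,165,60],[-85,165,60]],"dr":[[0,0,0],[0,0,0],[0,0,0],[0,0,0],[0,0,0],[0,0,0],[0,0,0],[0,0,0]]}'
python3 - <<'E'
from pan import *
c=camera_model('wrist');T=np.load('pics/w13T.npy');f=lambda x,y:(x/6+259-.4,y/6+96-.4)
P=atz(f(399,146),.087,c,T)[:2];C=np.array([.4790,.0080]);O=atz(f(404,85),.0625,c,T)[:2]
for n,q in (('ptr',P-C),('orange',O-C)): print(n,np.hypot(*q),-np.arctan2(q[1],q[0])+1.774)
im,d=get_image('top');print(panfit(im,[.640,.037]));cv2.imwrite('pics/t14.png',im[:,:,::-1])
big=cv2.resize(np.ascontiguousarray(im[100:240,210:350,::-1]),(600,600),interpolation=cv2.INTER_CUBIC);k=600/140
c=camera_model('top')
for t in np.linspace(0,6.28,90):
    for ctr,rad,z,col in [((.640,.0365),.102,.107,(255,255,0))]:
        p=proj(np.array([ctr[0]+rad*np.cos(t),ctr[1]+rad*np.sin(t),z]),c)
        cv2.circle(big,tuple(int(x) for x in (p-[210,100]+.5)*k),1,col,-1)
cv2.imwrite('pics/t14c.png',big)
E
```

```text
clock: 19.95
eef_pos: [0.3417, 0.1885, 0.2228]
tool_rot: [3.134, 0.216, -0.001]
wrist_force: [-0.6, -0.3, -0.5]
gripper_width: 0.0
ptr 0.02424922401120308 2.089540889093924
orange 0.032416054849962794 2.1025618784080375
(array([0.63801683, 0.0381968 ]), 45, np.float64(0.002857906423361714))
```

View pics/t14.png

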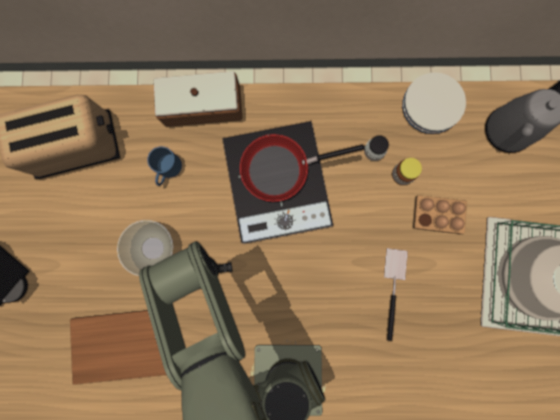

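View pics/t14c.png

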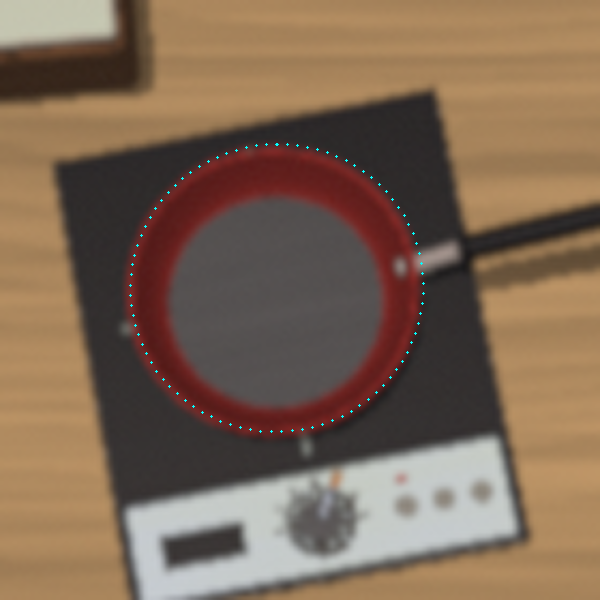

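The overlay shows the pan rim on the expected circle to within about 3 mm. The bowl, mug, jars, eggs and spatula are at the same pixels as at the start. The arm is clear of everything, so I'm handing in.

```bash
python3 -c "
from plant import *
s=state();print(s['clock'],s['wrist_force']);print(sign_off())"
```

```text
20.0 [ 0.16944579 -0.66872129 -0.00854796]
the job is handed in; nothing more can be done
None
```

The hob is ready: the pan is on the ring and the dial is at the orange mark. I handed the job in at 20.0 s of the 58 s allowed; it gave no verdict.

- **Pan:** I pushed it about 60 mm with the outside of the open fingers, with no more than about 4 N showing whenever I read the wrist force. The last top-view fit put it at (0.638, 0.038) against the ring at (0.640, 0.0365), about 3 mm off.
- **Dial, first try:** pressing lightly at 3–4 N, the fingertip slipped over the ribs and the dial did not turn.
- **Dial, second try:** pressing down to take hold read about 11 N, and I eased to about 7 N for the turn. That took it round to about 2.03–2.05 rad, inside the tolerance but off the click's centre.
- **Dial, final:** I touched it once more to correct that, and the touch alone moved it. The last reading was 2.09 rad, with the orange mark read at 2.10 in the same picture.
- **Everything else:** the bowl, mug, jars, eggs and spatula were at the same pixels as at the start, and the robot was clear of everything with no contact force. The pepper mill was partly hidden by the arm in the last picture, so I could not check it there. I kept the gripper above it while moving away.

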